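# Collect the shells and lift the specimen pot

### The job

Use the scoop, not the gripper itself, to gather the three small snail shells from the sorting tray and tip them all into the open pot standing on the balance, then stand the scoop upright on the desk or back in the tray and let go of it. Then grip the pot, lift it level about ten centimetres straight up off the balance, and finish while holding it there, steady and upright with the shells inside: do not put it down or let go. Leave the two jars and the vial where they are.

Things in the scene. Friction and masses are not known exactly. Their poses are not given: they have to be found in the camera images.
- tray: White open channel, fixed. Origin on the desk, x along it. Flat inner floor 4 mm above the desk from x = -100 to +100 mm, inner width 56 mm (y), walls 4 mm thick, tops 29 mm above the desk. The +x end is an upright wall; the -x end a 45 degree ramp rising outwards from the floor at x = -100 to 50 mm above the desk at x = -146 mm, enclosed behind and beside by walls 66 mm high.
- scoop: Loose aluminium scoop, 90 g, flat on the tray floor near its +x end, open front to the tray's -x. Origin mid-underside, z up. Thin bevelled lip at x = -37 mm, back at +35; width 48 mm (y), inside 42; floor 3 mm thick, sides 22 mm high. Upright grip plate at the back: centre x = +29, 12 mm thick (x), 34 wide (y), top 90 mm above the underside; grip across its thickness (along x).
- shell0: Round brown snail shell, a ball 18 mm across with a small spire on one side (reaching 14 mm from the ball's centre), 12 g, loose on the tray floor between the scoop and the ramp. Origin at the centre of the ball.
- shell1: Another shell, the same as shell0.
- shell2: Another shell, the same as shell0.
- balance: Flat white bench balance, fixed, 200 mm (x) by 150 mm (y), 36 mm high, with a round steel pan 110 mm across, centred at x = +20 mm, pan top 46 mm above the desk. Origin on the desk under the middle of the housing. The pan does not move.
- pot: Open grey cylindrical pot without handle or lid, standing on the balance's pan, loose, 100 to 190 g, outer diameter 66 mm, inner 60 mm, height 75 mm, inner floor 4 mm above its underside. Origin at the centre of its underside, z up.
- jar_mid: Bystander: closed jar with a lid, 66 mm across, 90 mm high, beyond the middle of the work. Origin at its underside.
- jar_side: Bystander: closed jar with a lid, 60 mm across, 80 mm high, at the robot's left (+y). Origin at its underside.
- vial: Bystander: small capped vial, 28 mm across, 55 mm high, at the robot's right (-y). Origin at its underside.
There are look-alikes about, which are no part of the job. Leave any yellow look-alike of the pot alone.

How it is judged:
By the outcome, as a careful person would: the job done as asked, in the order asked, and still so for the second after the job is handed in, while the arm keeps its last pose, push and grip.
It also fails if it takes over 64 s, if anything falls off the work surface, if the arm or the gripper's body presses on something with over 40 N, if the wrist force passes 120 N, or if a joint passes its speed limit or range.

### The arm

A 6-joint arm with a two-finger parallel gripper is mounted at the origin on the work surface. World frame = base frame: x ahead of the robot, y to its left, z up, the work surface at z = 0. Lengths are in m, angles in rad, forces in N, time in s.
With the tool pointing down it reaches from about 0.275 to 0.825 m from the base axis. Payload 4.9 kg.
Tool frame: the origin (TCP) lies midway between the tips of the shut fingers; the grasp point (between the pads) lies 19 mm behind it (grip_point_offset is the distance from the TCP to the grasp point, in m); z points along the fingers, y is the line along which they close (so a half turn about z gives the same grasp; the last joint's range is limited). The gripper opens to 85 mm and grips with 20 to 120 N. Pads are 22 mm wide; open, the fingers measure 114 mm over their backs; the gripper's body (76 mm by 85 mm) begins 54 mm behind the grasp point. The pads swing forward as they close: fully open they stand 13 mm farther back than shut.
Start: joints at [-1.331, 0.326, -0.193, 1.052, 0, 1.437], TCP at [0.201, -0.512, 0.231] pointing down, gripper open.
Joint ranges: [-2.65, 2.65], [-0.97, 1.79], [-1.3, 1.35], [-1.93, 2.1], [-1.47, 1.37], [-3.14, 3.14]. Speed limits (rad/s): [2.57, 2.57, 3.14, 3.14, 3.14, 3.14].

### API

Orientations are given as a rotation vector (axis times angle).
In Python, from cell import * gives the robot as it stands. Calls block until the motion is done:
- movep(position, orientation): joint-space move of the TCP to a pose.
- move_l(position, velocity=0.15, rot=None, until_force=None): straight line of the TCP; rot=None keeps the orientation; velocity is the mean speed in m/s. With until_force (N) it stops when the force on the tool has changed by that much, and returns True; else False.
- set_joints(angles): joint-space move.
- let_go() and grab(newtons=None): open the fingers fully, or close them until they stop; newtons is the grip in N (None keeps the last).
- sleep(seconds).
- ik(position, orientation): joint angles nearest the present ones, or None.
- get_state(): the state.
- grab_frame(name): name is "side" or "top" or "wrist"; returns a dict with "img" (480x640x3 uint8, red, green, blue), "fx", "fy", "cx", "cy" (pixels), "k1" (the pictures are not rectified: a ray, as slopes to the right and down, at radius r is drawn at 1 + k1 r^2 times it, then the intrinsics apply), "cam_to_world" (4x4, takes a point from camera to world coordinates); the wrist camera has in their place "T_tool_cam" (4x4, takes a point from camera to tool coordinates, whose origin is the TCP and whose axes are the flange's). Camera axes: x right, y down, z forward; pixel columns grow to the right and rows downward; lengths in m; the calibration is good to about 2 mm. A picture is of the moment at which its call begins: read the wrist's pose just before it. There is no depth.
A pose or a line that the arm cannot do raises MotionError and nothing moves.
- sign_off(): hands the job in; it is judged then, once.
Trained networks look in the newest picture that a camera, given by its name, has taken for a name from the list of things; names that differ only in an ending like _2 or _b are one class to them, and where a whole thing is asked for, a point or a joint stands for the part that bears it (a point fixed in the world has none). Each returns a list of dicts, best first, with "score" (0 to 1); they miss things now and then, are a little off and sometimes report something else, mostly with a low value. They report only what shows in the picture. A call takes as long as a camera call. They do not tell look-alikes from the thing itself.
- spot_in(camera, name): "centre" ([column, row] in pixels, amid what is visible of it).
- silhouettes(camera, name): "mask" (480x640 bool, what is visible of it) and "centre" ([column, row] in pixels, amid what is visible of it).
- tip_of(camera, name): "centre" ([column, row] in pixels: a listed point, or the origin of a listed thing).
The state is a dict: "clock": time; "q": joint angles; "joint_velocities": joint speeds; "tau": joint torques, N m; "position": TCP position; "eef_rot": TCP orientation; "contact_force": force on the tool from outside, world axes, zero at the start; "wrist_torque": the same for the moment, N m; "finger_gap": opening from 0.0 (shut) to 1.0 (fully open); "grasp_force": force on a finger pad.
Only numpy, scipy, OpenCV 4.12 (cv2) and the standard library are available. Lean on these libraries where they do the work, as an engineer would, in place of code of your own. Each camera call takes 0.05 s, during which the arm holds its last target. There are 200 camera calls.

## Working session

There is one attempt and no reset: what is moved stays moved. The work goes in short steps, each a Python script; the robot and the scene stay as the last script left them, time stands still between calls to the robot, and variables do not carry over. Pictures are saved under pics/ and viewed, at most 10 in all, crops included, and the job is handed in when it is done.

```bash
ls; mkdir -p pics; cat > h.py <<'E'
from cell import *
import numpy as np, cv2
from scipy.spatial.transform import Rotation as R
def T_cam(f, st=None):
    if "cam_to_world" in f: return np.array(f["cam_to_world"])
    T=np.eye(4); T[:3,:3]=R.from_rotvec(st["eef_rot"]).as_matrix(); T[:3,3]=st["position"]
    return T@np.array(f["T_tool_cam"])
def ray(f,T,px):
    d=np.array([(px[0]-f["cx"])/f["fx"],(px[1]-f["cy"])/f["fy"]]); u=d.copy()
    for _ in range(20): u=d/(1+f["k1"]*(u@u))
    v=T[:3,:3]@np.r_[u,1]; return T[:3,3],v
def atz(f,T,px,z):
    o,v=ray(f,T,px); return o+v*(z-o[2])/v[2]
def proj(f,T,P):
    p=np.linalg.inv(T)@np.r_[P,1]; u=p[:2]/p[2]; u=u*(1+f["k1"]*(u@u))
    return np.array([u[0]*f["fx"]+f["cx"],u[1]*f["fy"]+f["cy"]])
def tri(rays):
    A=np.zeros((3,3)); b=np.zeros(3)
    for o,v in rays:
        v=v/np.linalg.norm(v); M=np.eye(3)-np.outer(v,v); A+=M; b+=M@o
    return np.linalg.solve(A,b)
def save(f,n): cv2.imwrite("pics/"+n+".png",f["img"][:,:,::-1])
E
python3 - <<'E'
from h import *
s=get_state(); print(s["clock"],s["position"],s["eef_rot"],s["finger_gap"])
for c in ("top","side"):
    f=grab_frame(c); T=T_cam(f); save(f,c+"0"); print(c,f["fx"],f["k1"],T.round(3).tolist())
    for n,z in (("tray",0),("scoop",0.004),("shell0",.013),("balance",0),("pot",.046),("jar_mid",0),("jar_side",0),("vial",0)):
        for d in tip_of(c,n): print(n,np.round(d["score"],2),np.round(d["centre"],1),atz(f,T,d["centre"],z).round(4))
E
```

```text
pics
0.0 [ 0.20072721 -0.51144784  0.23050902] [-3.08522152e+00 -5.83422989e-01  1.10543907e-04] 0.9994172706678957
top 475.0418377735342 -0.09228973080706185 [[0.005, -0.994, 0.109, 0.493], [-1.0, -0.006, -0.01, 0.003], [0.01, -0.109, -0.994, 1.022], [0.0, 0.0, 0.0, 1.0]]
tray 0.96 [402.8 261.2] [ 0.5691 -0.1857  0.    ]
scoop 0.91 [407.1 238.7] [ 0.6178 -0.195   0.004 ]
scoop 0.38 [241.1 246.5] [0.5985 0.1639 0.004 ]
shell0 0.45 [390.5 296.1] [ 0.4939 -0.1562  0.013 ]
shell0 0.4 [400. 265.] [ 0.56   -0.1772  0.013 ]
shell0 0.37 [399.3 286.7] [ 0.5138 -0.1752  0.013 ]
balance 0.62 [250.3 263.7] [0.5618 0.1438 0.    ]
pot 0.82 [243.1 246.4] [0.5944 0.1531 0.046 ]
pot 0.72 [410.9 238.6] [ 0.6129 -0.1948  0.046 ]
jar_mid 0.9 [309.4 173.6] [0.7614 0.018  0.    ]
jar_side 0.91 [136.1 247.1] [0.596  0.3955 0.    ]
jar_side 0.33 [408.2 237.6] [ 0.6207 -0.1982  0.    ]
vial 0.76 [515.1 268. ] [ 0.5552 -0.4351  0.    ]
vial 0.21 [406.7 238.7] [ 0.6183 -0.1949  0.    ]
side 511.0882710397348 -0.07067946381446182 [[0.985, -0.095, 0.142, 0.412], [-0.171, -0.505, 0.846, -1.04], [-0.009, -0.858, -0.514, 0.702], [0.0, 0.0, 0.0, 1.0]]
tray 0.56 [313.1 314.2] [ 0.5715 -0.1827  0.    ]
scoop 0.95 [336.8 313.5] [ 0.6213 -0.1946  0.004 ]
shell0 0.55 [308.5 307. ] [ 0.5632 -0.1724  0.013 ]
shell0 0.5 [272.2 306. ] [ 0.486  -0.1546  0.013 ]
shell0 0.42 [293.5 311.4] [ 0.5289 -0.1815  0.013 ]
balance 0.66 [293.8 236.9] [0.5809 0.1549 0.    ]
pot 0.89 [302.2 222. ] [0.6041 0.151  0.046 ]
pot 0.86 [225.4 244.1] [0.3962 0.0731 0.046 ]
jar_mid 0.91 [372.9 256.7] [0.7644 0.0177 0.    ]
jar_side 0.91 [287.2 196.3] [0.5991 0.411  0.    ]
vial 0.75 [332.8 400.8] [ 0.5611 -0.4283  0.    ]
vial 0.73 [316.  315.4] [ 0.5769 -0.1879  0.    ]
```

View pics/top0.png

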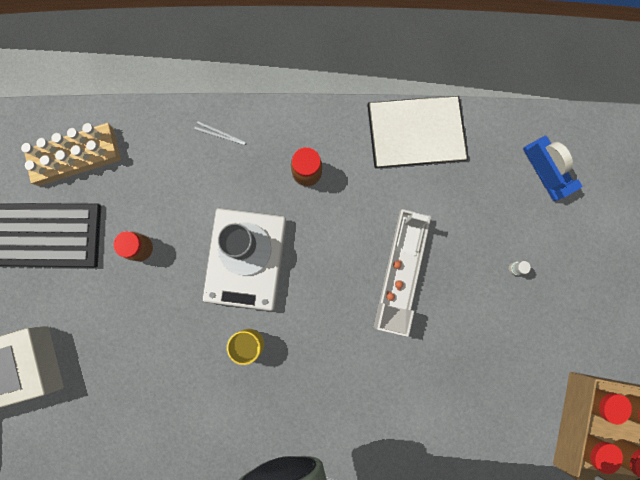

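View pics/side0.png

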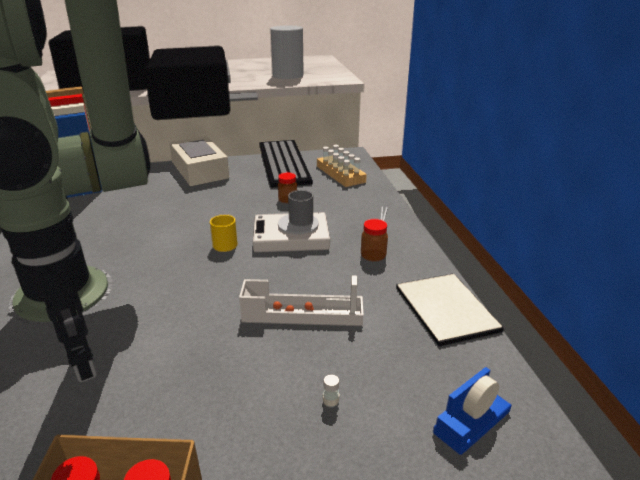

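The top view shows the tray with its ramp end at (393,325) and +x end at (415,215), and the shells at (397,265), (400,285) and (390,296). The grey pot is at (237,241) and the yellow look-alike at (244,347). The side view agrees, with the scoop's plate upright at (354,295). I'll go closer with the wrist camera.

```bash
cat >> h.py <<'E'
def rot_tool(phi,tilt=0.):
    """fingers close along heading phi; tilt>0 raises the lip (scoop front is -heading)"""
    c,s=np.cos(phi),np.sin(phi)
    M=np.column_stack([[-s,c,0],[c,s,0],[0,0,-1]])
    return (R.from_rotvec(tilt*np.array([-s,c,0]))*R.from_matrix(M)).as_rotvec()
E
python3 - <<'E'
from h import *
phi=np.radians(-12)
movep([.50,-.17,.33],rot_tool(phi)); st=get_state(); print(st["clock"],st["q"])
f=grab_frame("wrist"); T=T_cam(f,st); save(f,"w1"); print(np.array(f["T_tool_cam"]).round(3).tolist(),f["fx"])
for n,z in (("tray",0),("scoop",0.004),("shell0",.013)):
    for d in tip_of("wrist",n): print(n,np.round(d["score"],2),np.round(d["centre"],1),atz(f,T,d["centre"],z).round(4))
# lip-up / lip-down feasibility
for p,t in (([.5,-.17,.08],.5),([.6,-.19,.06],0),([.55,.14,.25],-1.1),([.55,.14,.25],-1.3)):
    print(t,ik(p,rot_tool(phi if p[1]<0 else .24,t)))
E
```

```text
2.6 [-4.69015179e-01  2.39780049e-01 -5.98098319e-02  1.27169766e+00
 -3.43204032e-04  1.31271090e+00]
[[-0.002, -0.963, -0.271, 0.068], [1.0, -0.002, -0.001, -0.001], [0.0, -0.271, 0.963, -0.143], [0.0, 0.0, 0.0, 1.0]] 423.2489649095237
tray 0.98 [375.3 181.6] [ 0.5655 -0.1885  0.    ]
scoop 0.66 [424.7 179.5] [ 0.6195 -0.197   0.004 ]
shell0 0.78 [331.2 180.1] [ 0.5172 -0.1744  0.013 ]
shell0 0.65 [302.6 165.3] [ 0.4902 -0.1522  0.013 ]
shell0 0.49 [370.5 168.2] [ 0.5615 -0.1707  0.013 ]
0.5 [-0.4118073   0.8188075   0.11779373  1.36115653 -0.09650918  1.3926461 ]
0 [-4.23887834e-01  6.21289250e-01 -1.85315527e-01  7.64191550e-01
  4.44089210e-16  1.35634800e+00]
-1.1 None
-1.3 None
```

View pics/w1.png

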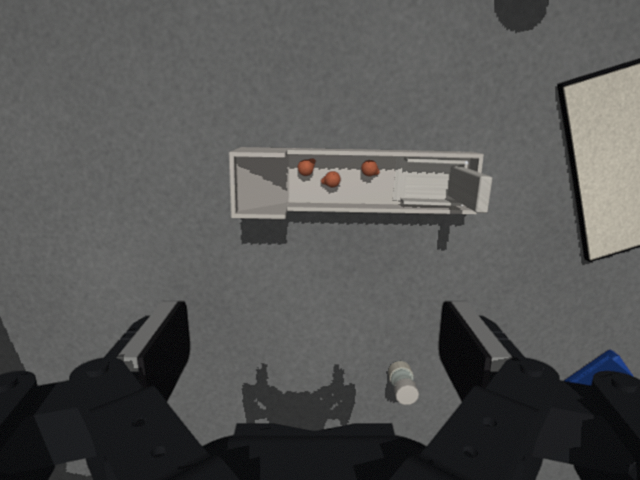

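The wrist view shows the tray clearly. Its ramp-end top corners are at (231,151) and (233,217), and its +x corners at (483,154) and (481,214). The scoop's plate top is at (484,193), and the shells are at (306,167), (332,180) and (370,168). Next I'll fit the tray, look at the pot from close by, and check which poses I can pour from.

```bash
python3 - <<'E'
from h import *
st=get_state(); f=grab_frame("wrist"); T=T_cam(f,st)
for px,z,n in (((231,151),.066,'A'),((233,217),.066,'B'),((483,154),.029,'C'),((481,214),.029,'D'),((288,150),.029,'E'),((288,209),.029,"F")):
    print(n,px,atz(f,T,px,z).round(4))
m=silhouettes("wrist","tray"); print([x["score"] for x in m])
msk=m[0]["mask"]; np.save("traymask.npy",msk)
from scipy.optimize import minimize
# tray outline fit: IoU of projected hull(s)
def model(p):
    x,y,a=p; c,s=np.cos(a),np.sin(a); im=np.zeros((480,640),np.uint8)
    for xa,xb,h in ((-.150,-.100,.066),(-.100,.104,.029)):
        P=[proj(f,T,[x+c*u-s*v,y+s*u+c*v,w]) for u in(xa,xb) for v in(-.032,.032) for w in(0,h)]
        cv2.fillConvexPoly(im,cv2.convexHull(np.array(P,np.float32)*16).astype(np.int32),1,shift=4)
    return im>0
so=silhouettes("wrist","scoop"); full=msk.copy()
if so: full|=so[0]["mask"]
for d in silhouettes("wrist","shell0"):
    if d["score"]>.4: full|=d["mask"]
full=cv2.morphologyEx(full.astype(np.uint8),cv2.MORPH_CLOSE,np.ones((9,9)))>0
cost=lambda p:-(model(p)&full).sum()/(model(p)|full).sum()
r=minimize(cost,[.5665,-.187,-.209],method="Nelder-Mead",options=dict(initial_simplex=np.array([[.5665,-.187,-.209],[.572,-.187,-.209],[.5665,-.182,-.209],[.5665,-.187,-.17]]),xatol=1e-4,fatol=1e-5))
print("tray",r.x.round(4),r.fun)
# pot
movep([.53,.135,.36],rot_tool(.24)); st=get_state(); print(st["clock"])
f=grab_frame("wrist"); T=T_cam(f,st); save(f,"w2")
for n,z in (("balance",0),("pot",.046)):
    for d in tip_of("wrist",n): print(n,np.round(d["score"],2),np.round(d["centre"],1),atz(f,T,d["centre"],z).round(4))
for d in silhouettes("wrist","pot"): print(d["score"],np.round(d["centre"]),d["mask"].sum())
# pour feasibility: lip on pot, scan heading/tilt
def tcp(lip,phi,t):
    M=R.from_rotvec(t*np.array([-np.sin(phi),np.cos(phi),0])).as_matrix()@np.column_stack([[np.cos(phi),np.sin(phi),0],[-np.sin(phi),np.cos(phi),0],[0,0,1]])
    return np.array(lip)+M@np.array([.066,0,.055])
for a in range(-180,181,20):
    ok=[]
    for t in (-.3,-.7,-.9,-1.1,-1.3):
        q=ik(tcp([.598,.152,.127],np.radians(a),t),rot_tool(np.radians(a),t)); ok.append(0 if q is None else 1)
    print(a,ok)
E
```

```text
A (231, 151) [ 0.4294 -0.1189  0.066 ]
B (233, 217) [ 0.4145 -0.1816  0.066 ]
C (483, 154) [ 0.6778 -0.1782  0.029 ]
D (481, 214) [ 0.6687 -0.2419  0.029 ]
E (288, 150) [ 0.4798 -0.1319  0.029 ]
F (288, 209) [ 0.4656 -0.1927  0.029 ]
[0.56]
tray [ 0.5679 -0.185  -0.2313] -0.9534254807692307
4.175
balance 0.89 [349.2 169. ] [0.5681 0.1508 0.    ]
pot 0.66 [203.  139.6] [0.4044 0.1492 0.046 ]
pot 0.2 [288.8 405.2] [ 0.5655 -0.1528  0.046 ]
0.94 [186. 142.] 4271
0.62 [391. 181.] 4740
-180 [1, 0, 0, 0, 0]
-160 [1, 0, 0, 0, 0]
-140 [1, 1, 0, 0, 0]
-120 [1, 1, 0, 0, 0]
-100 [1, 1, 1, 1, 0]
-80 [1, 1, 1, 1, 1]
-60 [1, 1, 1, 1, 1]
-40 [1, 1, 1, 1, 1]
-20 [1, 1, 1, 1, 1]
0 [1, 1, 1, 1, 0]
20 [1, 1, 1, 1, 0]
40 [1, 1, 1, 1, 1]
60 [1, 1, 1, 1, 1]
80 [1, 1, 1, 1, 1]
100 [1, 1, 1, 1, 1]
120 [1, 1, 1, 1, 0]
140 [1, 1, 1, 0, 0]
160 [1, 1, 0, 0, 0]
180 [1, 0, 0, 0, 0]
```

View pics/w2.png

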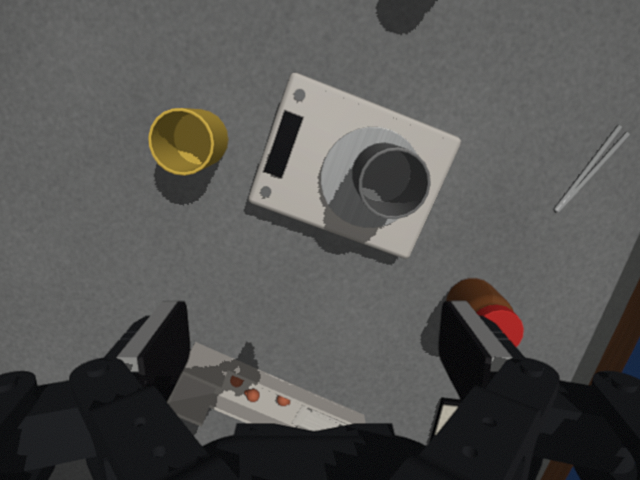

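The close view shows the grey pot's rim centred near (392,181) on the pan, and the yellow pot apart from it at (187,141). The tray corners agree on a yaw of -13.3° and an origin of about (0.569, -0.185). Pouring from that same heading is reachable. I'll fit the pot, then grasp the scoop.

```bash
cat >> h.py <<'E'
TR=np.array([.569,-.1853]); PH=-.232
def w(x,y=0.,z=0.):
    c,s=np.cos(PH),np.sin(PH); return np.array([TR[0]+c*x-s*y,TR[1]+s*x+c*y,z])
def tray(p):
    d=np.array(p[:2])-TR; c,s=np.cos(PH),np.sin(PH); return np.array([c*d[0]+s*d[1],-s*d[0]+c*d[1]])
def tcp(lip,phi,t,zt):
    M=R.from_rotvec(t*np.array([-np.sin(phi),np.cos(phi),0])).as_matrix()@R.from_euler("z",phi).as_matrix()
    return np.array(lip)+M@np.array([.066,0,zt])
E
python3 - <<'E'
from h import *
from scipy.optimize import minimize
st=get_state(); f=grab_frame("wrist"); T=T_cam(f,st)
ms=[d["mask"] for d in silhouettes("wrist","pot") if d["centre"][0]>300]
th=np.linspace(0,2*np.pi,60)
if ms:
    m=ms[0]
    def model(p):
        P=[proj(f,T,[p[0]+.033*np.cos(a),p[1]+.033*np.sin(a),z]) for a in th for z in(.046,.121)]
        im=np.zeros((480,640),np.uint8); cv2.fillConvexPoly(im,cv2.convexHull(np.array(P,np.float32)*16).astype(np.int32),1,shift=4); return im>0
    c=lambda p:-(model(p)&m).sum()/(model(p)|m).sum()
    r=minimize(c,[.6,.152],method="Nelder-Mead",options=dict(initial_simplex=[[.6,.152],[.606,.152],[.6,.158]],xatol=1e-4,fatol=1e-5)); print("pot",r.x.round(4),r.fun)
print("rim by eye",atz(f,T,(392.5,181.5),.121).round(4))
movep([.53,-.17,.22],rot_tool(PH)); st=get_state(); f=grab_frame("wrist"); T=T_cam(f,st); save(f,"w3")
for d in tip_of("wrist","scoop"): p=atz(f,T,d["centre"],.004); print("scoop",d["score"],tray(p).round(4))
for d in tip_of("wrist","shell0"): p=atz(f,T,d["centre"],.013); print("shell",d["score"],tray(p).round(4))
for d in tip_of("wrist","tray"): p=atz(f,T,d["centre"],0); print("tray",d["score"],tray(p).round(4))
print(get_state()["clock"])
# overlay of the assumed model
im=f["img"][:,:,::-1].copy()
def poly(P,col): cv2.polylines(im,[np.array([proj(f,T,q) for q in P]).round().astype(np.int32)],True,col,1)
poly([w(-.1,-.028,.004),w(.1,-.028,.004),w(.1,.028,.004),w(-.1,.028,.004)],(0,255,0))
poly([w(-.15,-.032,.066),w(-.15,.032,.066),w(-.1,.032,.066),w(-.1,-.032,.066)],(255,0,0))
poly([w(.0515+.023,.0017-.017,.094),w(.0515+.035,.0017-.017,.094),w(.0515+.035,.0187,.094),w(.0515+.023,.0187,.094)],(0,0,255))
cv2.imwrite("pics/w3.png",im)
E
```

```text
pot [0.5982 0.1598] -0.9835450947719225
rim by eye [0.5963 0.1607 0.121 ]
shell 0.89 [-0.0111  0.0119]
shell 0.84 [-0.08    0.0132]
shell 0.68 [-0.0523 -0.0013]
tray 0.58 [-0.0095  0.0118]
tray 0.55 [-0.0022  0.0017]
5.9417
```

View pics/w3.png

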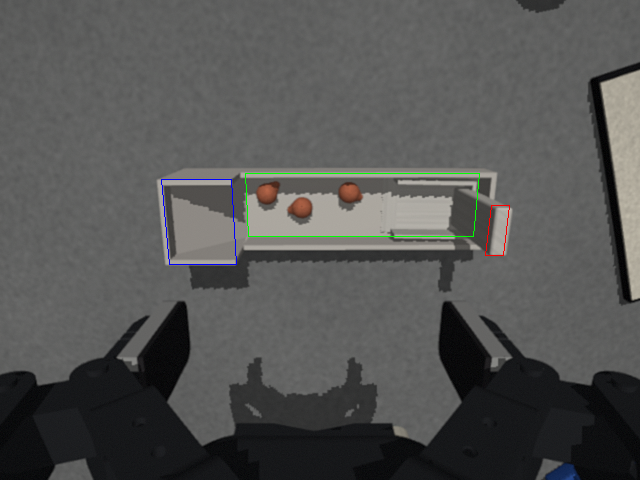

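The overlay fits within about 2 px: the tray outline is right, and the plate top at (498,230) matches the predicted red box. Now I'll grasp the plate and push along the tray.

```bash
python3 - <<'E'
from h import *
r=rot_tool(PH); p=w(.081,.0017)
movep([p[0],p[1],.125],r)
hit=move_l([p[0],p[1],.060],.12,until_force=8); print(hit,get_state()["position"])
grab(40); s=get_state(); print(s["clock"],tray(s["position"]),s["position"][2],s["finger_gap"],s["grasp_force"],np.round(s["contact_force"],1))
E
```

```text
False [ 0.64869457 -0.20252557  0.06130775]
7.9583 [0.0812814  0.00167938] 0.06022177434786362 0.13362706033488772 39.15502846240997 [-0.3  0.3  1.3]
```

```bash
python3 - <<'E'
from h import *
def rep(n):
    s=get_state(); t=tray(s["position"]); print(n,round(s["clock"],2),"lip",(t[0]-.066).round(4),t[1].round(4),s["position"][2].round(4),np.round(s["contact_force"],1))
for x,v in ((-.02,.08),(-.06,.06),(-.085,.05),(-.096,.04)):
    p=w(x+.066,.0005 if x<-.03 else .001); h=move_l([p[0],p[1],.0597],v,until_force=12); rep(h)
    if h: break
f=grab_frame("side"); save(f,"s4"); T=T_cam(f)
for d in tip_of("side","shell0"): print(d["score"],np.round(d["centre"]),tray(atz(f,T,d["centre"],.015)).round(3))
c=proj(f,T,w(-.08,0,.02)).astype(int); print(c)
im=f["img"][c[1]-75:c[1]+75,c[0]-100:c[0]+100,::-1]; cv2.imwrite("pics/s4c.png",cv2.resize(im,None,fx=4,fy=4,interpolation=cv2.INTER_CUBIC))
E
```

```text
False 8.55 lip -0.0208 0.001 0.0602 [-3.1  0.7  7.8]
False 9.37 lip -0.0601 0.0004 0.0602 [-0.3 -1.   8.2]
False 10.02 lip -0.0847 0.0004 0.0602 [ 0.6 -0.9  8.2]
False 10.44 lip -0.0956 0.0003 0.0602 [ 0.5 -0.3  7.7]
0.55 [277. 305.] [-0.078  0.011]
0.52 [266. 303.] [-0.101  0.017]
0.44 [293. 238.] [-0.065  0.3  ]
[275 306]
```

View pics/s4c.png

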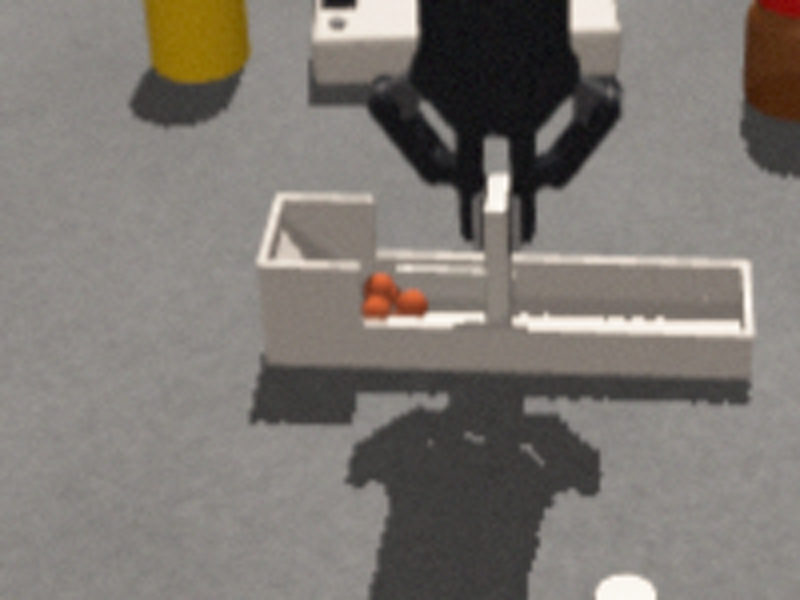

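The crop shows all three shells gathered at the scoop's lip, at the foot of the ramp. Now I'll push the lip up the ramp while tipping it back, with the scoop's back edge staying on the floor.

```bash
python3 - <<'E'
from h import *
def rep(n):
    s=get_state(); print(n,round(s["clock"],2),tray(s["position"]).round(4),s["position"][2].round(4),np.round(s["contact_force"],1),round(s["finger_gap"],3))
zt=.056
h=move_l(w(-.099+.066,.0005,.0600),.03,until_force=15); rep(h)
for deg in (4,8,13,18,23,28):
    t=np.radians(deg); b=.072*np.sin(t)
    lip=w(-(.0985+b),.0005,.0048+b); p=tcp(lip,PH,t,zt)
    h=move_l(p,.06,rot_tool(PH,t),until_force=25); rep((deg,h))
    if h: break
f=grab_frame("side"); save(f,"s5"); T=T_cam(f)
c=proj(f,T,w(-.08,0,.03)).astype(int)
im=f["img"][c[1]-75:c[1]+75,c[0]-100:c[0]+100,::-1]; cv2.imwrite("pics/s5c.png",cv2.resize(im,None,fx=4,fy=4,interpolation=cv2.INTER_CUBIC))
E
```

```text
False 10.79 [-0.0321  0.0005] 0.0603 [ 3.3 -0.3  4. ] 0.137
(4, False) 11.04 [-0.034   0.0004] 0.0604 [1.4 0.1 3. ] 0.135
(8, False) 11.29 [-0.0361  0.0005] 0.0604 [0.6 0.2 4.4] 0.136
(13, False) 11.54 [-0.039   0.0006] 0.06 [ 0.7 -0.6  6.2] 0.136
(18, False) 11.79 [-0.0418  0.0006] 0.0592 [-0.1  0.5  6.5] 0.135
(23, False) 12.04 [-0.0451  0.0006] 0.0578 [-0.4  0.8  4.8] 0.135
(28, False) 12.29 [-0.0489  0.0006] 0.0559 [0.6 0.2 4.2] 0.136
```

View pics/s5c.png

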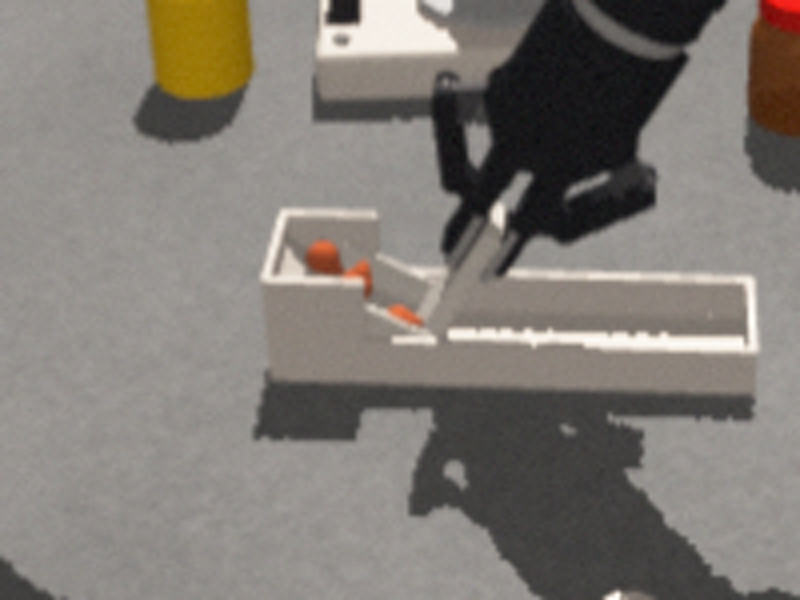

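The shells are rolling back: one is against the plate at (405,315), one mid-scoop, and one still near the lip at (323,258). I'll let them settle and look again.

```bash
python3 - <<'E'
from h import *
sleep(.3)
f=grab_frame("side"); T=T_cam(f); 
for d in spot_in("side","shell0"): print("side",round(d["score"],2),np.round(d["centre"]))
L=proj(f,T,w(-.132,0,.039)); print("lip px",L, "lip ends",proj(f,T,w(-.132,.024,.039)),proj(f,T,w(-.132,-.024,.039)))
g=grab_frame("top"); Tt=T_cam(g)
for d in spot_in("top","shell0"): print("top",round(d["score"],2),np.round(d["centre"]),tray(atz(g,Tt,d["centre"],.04)).round(3))
c=proj(f,T,w(-.08,0,.03)).astype(int)
a=f["img"][c[1]-50:c[1]+50,c[0]-70:c[0]+70,::-1]
c=proj(g,Tt,w(-.08,0,.03)).astype(int); b=g["img"][c[1]-50:c[1]+50,c[0]-50:c[0]+50,::-1]
cv2.imwrite("pics/s6.png",cv2.resize(np.hstack([a,b]),None,fx=3.3,fy=3.3,interpolation=cv2.INTER_CUBIC))
E
```

```text
side 0.53 [253. 293.]
side 0.42 [281. 305.]
lip px [250.60052339 298.84166234] lip ends [252.26191002 292.18069295] [248.87784924 305.75285933]
top 0.44 [397. 296.] [-0.077  0.003]
```

View pics/s6.png

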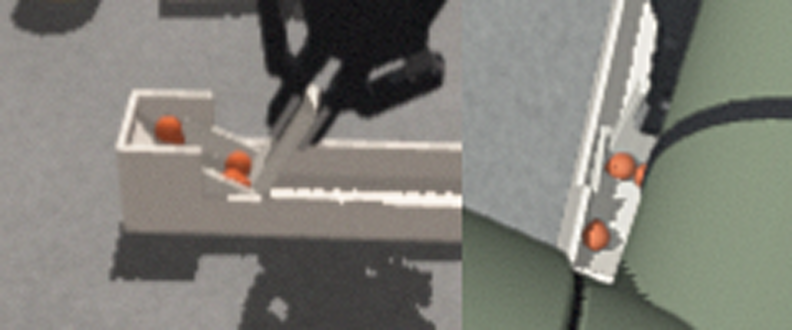

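Two shells are now against the plate. The third is still near the lip, at (253,293) in the side view. I'll triangulate it and carry the lip further up the ramp.

```bash
cat >> h.py <<'E'
def rep(n):
    s=get_state(); print(n,round(s["clock"],2),tray(s["position"]).round(4),s["position"][2].round(4),np.round(s["contact_force"],1),round(s["finger_gap"],3))
def look(n,ctr,extra=True):
    f=grab_frame("side"); T=T_cam(f)
    if extra:
        for d in spot_in("side","shell0"): print("side",round(d["score"],2),np.round(d["centre"]))
    g=grab_frame("top"); Tt=T_cam(g)
    c=proj(f,T,ctr).astype(int); a=f["img"][c[1]-50:c[1]+50,c[0]-70:c[0]+70,::-1]
    c=proj(g,Tt,ctr).astype(int); b=g["img"][c[1]-50:c[1]+50,c[0]-50:c[0]+50,::-1]
    cv2.imwrite("pics/%s.png"%n,cv2.resize(np.hstack([a,b]),None,fx=3.3,fy=3.3,interpolation=cv2.INTER_CUBIC))
E
python3 - <<'E'
from h import *
f=grab_frame("side"); T=T_cam(f); g=grab_frame("top"); Tt=T_cam(g)
c=proj(g,Tt,w(-.08,0,.03)).astype(int)
P=tri([ray(f,T,(253,293)),ray(g,Tt,c+np.array([-9.7,21.2]))]); print("shell near lip, tray frame",tray(P),P[2])
for deg in (32,36):
    t=np.radians(deg); b=.072*np.sin(t)
    p=tcp(w(-(.0985+b),.0005,.0048+b),PH,t,.056)
    h=move_l(p,.06,rot_tool(PH,t),until_force=25); rep((deg,h))
    if h: break
sleep(.4); look("s7",w(-.08,0,.03))
# still going up: is a wiggle needed? lip now
print("lip z",.0048+b,"x",-(.0985+b))
E
```

```text
shell near lip, tray frame [-0.12772366  0.01404438] 0.0443372855993032
(32, False) 13.19 [-0.0514  0.0006] 0.0545 [-0.7 -1.2 -0.6] 0.136
(36, False) 13.44 [-0.0546  0.0006] 0.0528 [ 1.3  0.8 -1.5] 0.133
side 0.63 [252. 290.]
lip z 0.04712053816505806 x -0.14082053816505807
```

View pics/s7.png

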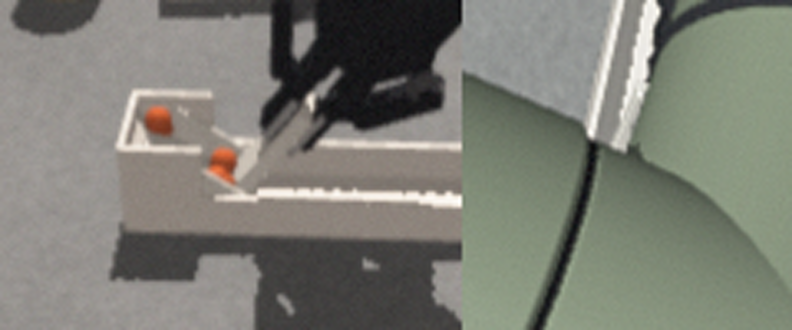

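The third shell is perched on the bevelled lip against the ramp, at (158,120) in the crop, while the other two sit at the back. I'll add tilt with a little shake and follow it by colour.

```bash
cat >> h.py <<'E'
def blobs(cam,lo,hi):
    """orange blobs inside a pixel window"""
    f=grab_frame(cam); im=f["img"].astype(int)
    m=((im[:,:,0]>110)&(im[:,:,0]-im[:,:,1]>60)&(im[:,:,0]-im[:,:,2]>60)).astype(np.uint8)
    k=np.zeros_like(m); k[lo[1]:hi[1],lo[0]:hi[0]]=1
    n,_,s,c=cv2.connectedComponentsWithStats(m*k)
    return f,[(c[i].round(1).tolist(),int(s[i,4])) for i in range(1,n) if s[i,4]>5]
E
python3 - <<'E'
from h import *
def show(lx,lz,n):
    f,b=blobs("side",(215,260),(380,330)); T=T_cam(f); print(n,b,"lip ends px",proj(f,T,w(lx,.021,lz)).round(),proj(f,T,w(lx,-.021,lz)).round())
show(-.1408,.0471,"now")
for deg,y in ((40,.0005),(44,.0005),(44,-.002),(44,.003),(44,.0005)):
    t=np.radians(deg); b=.072*np.sin(t); lx,lz=-min(.0985+b,.1435),.0055+b
    h=move_l(tcp(w(lx,y,lz),PH,t,.056),.08,rot_tool(PH,t),until_force=25); rep((deg,h)); show(lx,lz,deg)
    if h: break
E
```

```text
now [([251.5, 287.5], 45), ([271.1, 301.3], 58)] lip ends px [248. 290.] [245. 302.]
(40, False) 14.29 [-0.0573  0.0006] 0.0508 [-1.2  0.1 -1.6] 0.136
40 [([267.5, 299.9], 75)] lip ends px [246. 288.] [243. 300.]
(44, False) 14.59 [-0.0573  0.0006] 0.0488 [ 0.5 -0.5 -1.6] 0.131
44 [([262.0, 293.5], 27), ([268.4, 301.3], 55)] lip ends px [246. 287.] [243. 298.]
(44, False) 14.89 [-0.0565 -0.0023] 0.0511 [ 0.1 -0.2 -1.3] 0.137
44 [([262.1, 293.5], 26), ([268.6, 301.2], 56)] lip ends px [246. 287.] [243. 298.]
(44, False) 15.19 [-0.0571  0.0034] 0.0502 [-0.2 -0.7 -1.6] 0.133
44 [([262.2, 292.7], 33), ([268.7, 299.5], 57)] lip ends px [246. 287.] [243. 298.]
(44, False) 15.49 [-0.0571  0.0003] 0.0498 [-0.8  0.5 -1.3] 0.133
44 [([262.1, 293.3], 28), ([268.5, 300.6], 54)] lip ends px [246. 287.] [243. 298.]
```

All three shells are in the scoop. I'll lift it, carry it tilted back to above the pot, and verify.

```bash
python3 - <<'E'
from h import *
POT=np.array([.5972,.1602]); hd=np.array([np.cos(PH),np.sin(PH)])
t=np.radians(44); move_l(tcp(w(-.1395,.0005,.09),PH,t,.056),.08)
t=np.radians(28); move_l(tcp(w(-.12,.0005,.20),PH,t,.056),.12,rot_tool(PH,t)); rep("up")
print(blobs("side",(200,180),(400,330))[1])
l=POT+.012*hd; lip=np.r_[l,.20]
move_l(tcp(lip,PH,t,.056),.18); rep("over")
f,b=blobs("side",(230,120),(360,260)); T=T_cam(f); print(b,"lip",proj(f,T,lip).round())
f,b=blobs("side",(215,260),(380,330)); print("left in tray:",b)
st=get_state(); f=grab_frame("wrist"); im=f["img"].astype(int)
m=((im[:,:,0]>110)&(im[:,:,0]-im[:,:,1]>60)&(im[:,:,0]-im[:,:,2]>60)).astype(np.uint8); n,_,s,c=cv2.connectedComponentsWithStats(m)
print("wrist",[(c[i].round().tolist(),int(s[i,4])) for i in range(1,n) if s[i,4]>15])
for tt in (-.2,-.5,-.8,-1.,-1.15,-1.25): print(tt, ik(tcp(np.r_[l,.127],PH,tt,.056),rot_tool(PH,tt)) is not None)
E
```

```text
up 17.4 [-0.0359  0.0006] 0.2173 [-0.8 -0.6 -1.9] 0.136
[([282.8, 181.2], 20), ([375.0, 226.5], 327), ([275.4, 235.3], 101)]Traceback (most recent call last):
  File "<stdin>", line 7, in <module>
cell.MotionError: the arm cannot follow that straight line within its joint ranges
```

```bash
python3 - <<'E'
from h import *
POT=np.array([.5972,.1602]); hd=np.array([np.cos(PH),np.sin(PH)]); l=POT+.012*hd
for z in (.14,.16,.20):
    print(z,[(d,ik(tcp(np.r_[l,z],PH,np.radians(d),.056),rot_tool(PH,np.radians(d))) is not None) for d in (28,20,15,10,5)])
for ph in (.2,.5,.8,1.2,-.8,-1.2): print(ph,[(d,ik(tcp(np.r_[POT,.16],ph,np.radians(d),.056),rot_tool(ph,np.radians(d))) is not None) for d in (28,20,10,0,-30,-50,-70)])
for tt in (-.2,-.5,-.8,-1.,-1.15,-1.25): print(tt, ik(tcp(np.r_[l,.127],PH,tt,.056),rot_tool(PH,tt)) is not None)
E
```

```text
0.14 [(28, True), (20, True), (15, True), (10, True), (5, True)]
0.16 [(28, False), (20, True), (15, True), (10, True), (5, True)]
0.2 [(28, False), (20, True), (15, True), (10, True), (5, True)]
0.2 [(28, False), (20, True), (10, True), (0, True), (-30, True), (-50, True), (-70, False)]
0.5 [(28, False), (20, True), (10, True), (0, True), (-30, True), (-50, True), (-70, False)]
0.8 [(28, True), (20, True), (10, True), (0, True), (-30, True), (-50, True), (-70, True)]
1.2 [(28, True), (20, True), (10, True), (0, True), (-30, True), (-50, True), (-70, True)]
-0.8 [(28, True), (20, True), (10, True), (0, True), (-30, True), (-50, True), (-70, True)]
-1.2 [(28, True), (20, True), (10, True), (0, True), (-30, True), (-50, True), (-70, True)]
-0.2 True
-0.5 True
-0.8 True
-1.0 True
-1.15 True
-1.25 True
```

```bash
python3 - <<'E'
from h import *
POT=np.array([.5972,.1602]); hd=np.array([np.cos(PH),np.sin(PH)]); l=POT+.012*hd
t=np.radians(18); lip=np.r_[l,.185]; p=tcp(lip,PH,t,.056)
try: move_l(p,.18,rot_tool(PH,t))
except MotionError as e:
    print(e); p1=tcp(w(-.14,.1,.185),PH,t,.056); move_l(p1,.15,rot_tool(PH,t)); movep(p,rot_tool(PH,t))
rep("over"); sleep(.2)
st=get_state(); f=grab_frame("side"); T=T_cam(f); f,b=blobs("side",(215,120),(380,330)); print(b,"lip",proj(f,T,lip).round())
g=grab_frame("top"); gt=T_cam(g); a=f["img"]; c=proj(f,T,lip).astype(int); a=a[c[1]-60:c[1]+60,c[0]-70:c[0]+70,::-1]
c=proj(g,gt,lip).astype(int); bb=g["img"][c[1]-60:c[1]+60,c[0]-50:c[0]+50,::-1]
wr=cv2.resize(grab_frame("wrist")["img"],(160,120))[:,:,::-1]
cv2.imwrite("pics/v10.png",cv2.resize(np.hstack([a,bb,wr]),None,fx=2,fy=2,interpolation=cv2.INTER_CUBIC))
E
```

```text
over 19.55 [0.0402 0.3419] 0.2179 [-0.3 -0.1 -1.4] 0.133
[([322.0, 170.7], 43), ([286.7, 177.4], 179), ([372.1, 226.5], 242)] lip [303. 173.]
```

View pics/v10.png

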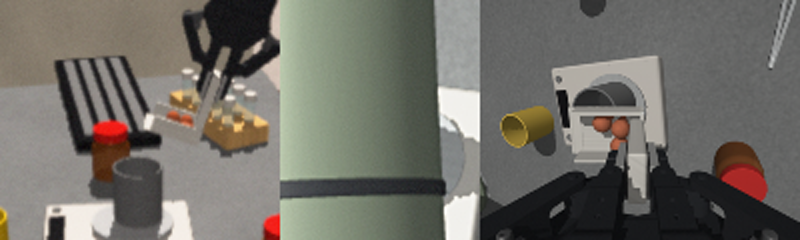

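The last picture shows three shells in the scoop (wrist panel, around (610,128)) and the lip above the pot's mouth (side panel). Now I pour.

```bash
python3 - <<'E'
from h import *
POT=np.array([.5972,.1602]); hd=np.array([np.cos(PH),np.sin(PH)])
def go(deg,back,z,v=.12):
    t=np.radians(deg); return move_l(tcp(np.r_[POT+back*hd,z],PH,t,.056),v,rot_tool(PH,t),until_force=15)
for a in ((8,.012,.150),(-4,.011,.137),(-14,.010,.132),(-24,.010,.129),(-34,.010,.127),(-44,.010,.126),(-54,.010,.126),(-63,.010,.127),(-69,.010,.128)):
    h=go(*a); 
    if h: print("hit",a); break
rep(a); sleep(.3); go(-60,.010,.128,.3); go(-69,.010,.128,.3); sleep(.2)
# retreat: lift, level
go(-66,.010,.165,.15); go(-40,.02,.19,.25); rep("up")
st=get_state(); f=grab_frame("wrist"); im=f["img"].astype(int)
m=((im[:,:,0]>90)&(im[:,:,0]-im[:,:,1]>45)&(im[:,:,0]-im[:,:,2]>45)).astype(np.uint8); n,_,s,c=cv2.connectedComponentsWithStats(m)
T=T_cam(f,st); print("wrist",[(c[i].round().tolist(),int(s[i,4])) for i in range(1,n) if s[i,4]>15],"pot floor px",proj(f,T,np.r_[POT,.055]).round(),"rim",proj(f,T,np.r_[POT,.121]).round(),"scoop inside",proj(f,T,tcp(np.r_[POT+.02*hd,.19],PH,np.radians(-40),.01)-.03*np.r_[hd,0]).round())
print("side",blobs("side",(215,120),(380,330))[1])
E
```

```text
(-69, 0.01, 0.128) 23.73 [-0.0695  0.3433] 0.2096 [-0.4 -0.2  0.4] 0.132
up 26.93 [-0.0184  0.3424] 0.2731 [-0.5 -0.2 -2. ] 0.134
wrist [([85.0, 195.0], 20), ([81.0, 245.0], 482), ([335.0, 273.0], 237)] pot floor px [ 81. 215.] rim [106. 235.] scoop inside [266. 279.]
side [([286.7, 177.2], 171), ([372.2, 226.2], 230)]
```

```bash
python3 - <<'E'
from h import *
POT=np.array([.5972,.1602]); hd=np.array([np.cos(PH),np.sin(PH)])
st=get_state(); f=grab_frame("wrist"); T=T_cam(f,st)
P=lambda n,p: print(n,proj(f,T,p).round(), (np.linalg.inv(T)@np.r_[p,1])[2].round(3))
P("jar_side lid",[.598,.403,.08]); P("jar_mid lid",[.763,.018,.09])
for h in (.05,.085,.121): P("pot z%.3f"%h,np.r_[POT,h])
t=np.radians(-40); M=R.from_rotvec(t*np.array([-hd[1],hd[0],0])).as_matrix()@R.from_euler("z",PH).as_matrix(); lip=np.r_[POT+.02*hd,.19]
for x in (0,.03,.055): 
    for y in (-.021,.021): P("scoop x%.3f y%.3f"%(x,y),lip+M@np.array([x,y,.005]))
P("rim near",np.r_[POT+[.03,0],.121]);P("rim far",np.r_[POT-[.03,0],.121]);P("rim +y",np.r_[POT+[0,.03],.121]);P("rim -y",np.r_[POT-[0,.03],.121])
im=f["img"].astype(int)
m=((im[:,:,0]>90)&(im[:,:,0]-im[:,:,1]>45)&(im[:,:,0]-im[:,:,2]>45)).astype(np.uint8); n,lb,s,c=cv2.connectedComponentsWithStats(m)
for i in range(1,n):
    if s[i,4]>15: print(s[i],im[lb==i].mean(0).round())
for nm in ("shell0","pot","jar_side","jar_mid"): print(nm,[(round(d["score"],2),np.round(d["centre"]).tolist()) for d in spot_in("wrist",nm)])
E
```

```text
jar_side lid [ -80. -228.] 0.181
jar_mid lid [319. 291.] 0.419
pot z0.050 [ 79. 214.] 0.301
pot z0.085 [ 91. 224.] 0.275
pot z0.121 [106. 235.] 0.249
scoop x0.000 y-0.021 [186. 300.] 0.211
scoop x0.000 y0.021 [178. 219.] 0.2
scoop x0.030 y-0.021 [245. 300.] 0.211
scoop x0.030 y0.021 [241. 219.] 0.2
scoop x0.055 y-0.021 [295. 300.] 0.211
scoop x0.055 y0.021 [294. 219.] 0.2
rim near [153. 216.] 0.265
rim far [ 53. 256.] 0.233
rim +y [ 86. 188.] 0.237
rim -y [124. 278.] 0.261
[ 80 193   8   6  16] [108.  62.  45.]
[ 66 234  30  22 482] [174. 100.  73.]
[329 259  12  27 218] [207.  71.  68.]
shell0 [(0.94, [92.0, 196.0]), (0.82, [80.0, 248.0]), (0.8, [57.0, 235.0])]
pot [(0.92, [102.0, 226.0])]
jar_side []
jar_mid [(0.55, [334.0, 272.0])]
```

The networks find all three shells inside the pot's mouth at (92,196), (80,248) and (57,235). The red blob is the lid of jar_mid, and the scoop is empty. I'll stand the scoop on clear desk, then fit the pot again.

```bash
python3 - <<'E'
from h import *
from scipy.optimize import minimize
r=rot_tool(PH)
q=np.array([.56,-.03])
movep([q[0],q[1],.22],r); rep("above")
move_l([q[0],q[1],.068],.15); h=move_l([q[0],q[1],.052],.02,until_force=4); rep(h)
let_go(); sleep(.1); move_l([q[0],q[1],.20],.2)
movep([.53,.135,.36],rot_tool(.24)); st=get_state(); f=grab_frame("wrist"); T=T_cam(f,st); save(f,"w11")
ms=[d["mask"] for d in silhouettes("wrist","pot") if d["centre"][0]>300]
th=np.linspace(0,2*np.pi,60)
if ms:
    m=ms[0]
    def model(p):
        P=[proj(f,T,[p[0]+.033*np.cos(a),p[1]+.033*np.sin(a),z]) for a in th for z in(.046,.121)]
        im=np.zeros((480,640),np.uint8); cv2.fillConvexPoly(im,cv2.convexHull(np.array(P,np.float32)*16).astype(np.int32),1,shift=4); return im>0
    c=lambda p:-(model(p)&m).sum()/(model(p)|m).sum()
    x=minimize(c,[.598,.16],method="Nelder-Mead",options=dict(initial_simplex=[[.6,.152],[.606,.152],[.6,.158]],xatol=1e-4,fatol=1e-5)); print("pot",x.x.round(4),x.fun)
print("shells",[(round(d["score"],2),np.round(d["centre"]).tolist()) for d in spot_in("wrist","shell0")],"pot",proj(f,T,[.598,.16,.055]).round())
f=grab_frame("side"); T=T_cam(f); ms=silhouettes("side","scoop"); ys,xs=np.nonzero(ms[0]["mask"]); print("scoop",ms[0]["score"],xs.min(),xs.max(),ys.min(),ys.max())
lx=q-.066*np.array([np.cos(PH),np.sin(PH)]); print("expect plate top",proj(f,T,[q[0],q[1],.09]).round(),"lip",proj(f,T,np.r_[lx,0]).round(),get_state()["clock"])
E
```

```text
above 28.09 [-0.0441  0.1494] 0.2197 [ 0.1  0.3 -1.2] 0.134
True 29.86 [-0.0447  0.149 ] 0.0561 [-0.4  0.2  3.4] 0.137
pot [0.5979 0.1596] -0.8488852188274154
shells [(0.74, [396.0, 165.0]), (0.64, [372.0, 190.0])] pot [384. 174.]
scoop 0.97 270 301 241 281
expect plate top [296. 244.] lip [270. 275.] 32.7167
```

The scoop stands upright where I expected it, and the pot hasn't moved. Now I grip and lift it.

```bash
python3 - <<'E'
from h import *
p=np.array([.598,.1598]); r=rot_tool(.24)
movep([p[0],p[1],.20],r)
h=move_l([p[0],p[1],.067],.08,until_force=8); rep(h)
if not h:
    grab(40); s=get_state(); print(s["finger_gap"],s["grasp_force"],s["position"]); z0=s["position"][2]
    move_l([s["position"][0],s["position"][1],z0+.10],.06); sleep(.4); s=get_state(); print(s["clock"],s["position"],s["finger_gap"],s["grasp_force"],np.round(s["contact_force"],2),np.round(s["wrist_torque"],2))
    f=grab_frame("side"); T=T_cam(f); save(f,"s12")
    for d in silhouettes("side","pot"):
        ys,xs=np.nonzero(d["mask"]); print("pot",d["score"],xs.min(),xs.max(),ys.min(),ys.max())
    for z in (.046,.146,.221): print(z,proj(f,T,[p[0],p[1],z]).round())
    print(proj(f,T,[p[0]-.033,p[1],.146]).round(),proj(f,T,[p[0]+.033,p[1],.146]).round())
    st=get_state(); f=grab_frame("wrist"); T=T_cam(f,st); print("shells",[(round(d["score"],2),np.round(d["centre"]).tolist()) for d in spot_in("wrist","shell0")],proj(f,T,[p[0],p[1],.16]).round())
E
```

```text
False 35.26 [-0.0508  0.3427] 0.0675 [ 0.6 -0.1  0.2] 1.0
0.7597889573641713 44.862033035606146 [0.59850533 0.15986748 0.06780465]
37.8167 [0.59846756 0.15988164 0.16774778] 0.7636223439996856 44.4289171602577 [-0.25  0.86 -2.22] [-0.02  0.02  0.02]
pot 0.9 210 236 215 251
pot 0.74 287 313 155 191
pot 0.54 270 300 242 281
pot 0.38 253 329 213 251
0.046 [299. 221.]
0.146 [299. 187.]
0.221 [298. 160.]
[286. 188.] [311. 186.]
shells [(0.64, [263.0, 310.0]), (0.61, [281.0, 332.0]), (0.57, [341.0, 293.0])] [315. 299.]
```

```bash
python3 -c "
from cell import *
print(sign_off())"
```

```text
the job is handed in; nothing more can be done
None
```

The job is handed in at about 38 s: all three shells went into the pot with the scoop, the scoop stands upright on the desk, and the arm is holding the pot level 10 cm above the balance; the verdict wasn't shown.

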